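Gauge a capped press pin in a stepped hole plate

TASK

Gauge the red-capped pin that stands in the yellow holder: start by sliding it into the widest hole of the gauge plate, then step down hole by hole until one refuses it under a light push (feel for it; never press the pin on the plate with more than about 15 N). Then put it in the tightest hole that it does pass, upright with its cap fully down on the plate, and let go. Leave the two spare pins in the rack and the other things on the bench where they are.

Things in the scene. Friction and masses are not known exactly. Their poses are not given: they have to be found in the camera images.
- gauge: Hole gauge, rigid, fixed to the bench: bare steel plate 60 x 170 mm, 12 mm thick, top face 50 mm above the bench, on two green end feet, open below. Four through holes along its y, 38 mm apart: 19, 16, 13 and 10 mm from y = +57 to -57 mm. A pin passes a hole at least 1 mm wider than its shank and no narrower one. Origin: centre of its footprint.
- hole0 (a point): Centre of the mouth, on the plate's top face, of the widest round hole, 19 mm in diameter, right through the 12 mm plate; z up.
- hole1 (a point): Centre of the mouth, on the plate's top face, of the second round hole, 16 mm in diameter, right through the 12 mm plate; z up.
- hole2 (a point): Centre of the mouth, on the plate's top face, of the third round hole, 13 mm in diameter, right through the 12 mm plate; z up.
- hole3 (a point): Centre of the mouth, on the plate's top face, of the tightest round hole, 10 mm in diameter, right through the 12 mm plate; z up.
- holder_top (a point): Centre of the top face of the yellow holder, a fixed block 70 x 70 mm and 50 mm tall with one loose 22 mm hole in which the pin to be gauged hangs by its flange, shank hidden; 50 mm above the bench.
- rack: Grey fixed rack 60 x 170 mm, 50 mm tall, for the two spare pins (holes of 22 mm at y = +45 and -45 mm). Origin: centre of its footprint, on the bench.
- jar: Amber jar with white lid, 76 mm diameter, 100 mm tall, origin under its centre. Stands aside; leave it.
- reel: White tape reel lying flat, 90 mm diameter, 26 mm tall (32 at the hub), origin under its centre. Stands aside; leave it.
- flask: Steel flask 68 mm diameter, 190 mm tall, origin under its centre. Stands aside; leave it.
- spanner: Steel spanner about 180 mm long lying along its x, origin underneath. Stands aside; leave it.
- capcup: Blue bowl 80 mm across, 50 mm tall, origin under its centre. Stands aside; leave it.
- pin_a: One of three pins alike from above: red cap 26 mm in diameter (30 mm flange on its lowest 4 mm), 36 mm tall, on a round steel shank 40 mm long with a small chamfer. Shanks are 18, 15 and 12 mm thick; which is which is not told. About 0.1 kg. Origin: on the axis, at the underside of the flange, by which it hangs; z up to the cap. The one in the yellow holder is to be gauged.
- pin_a_tip (a point): Centre of the foot of pin_a's shank, 40 mm below its origin.
- pin_b: One of three pins alike from above: red cap 26 mm in diameter (30 mm flange on its lowest 4 mm), 36 mm tall, on a round steel shank 40 mm long with a small chamfer. Shanks are 18, 15 and 12 mm thick; which is which is not told. About 0.1 kg. Origin: on the axis, at the underside of the flange, by which it hangs; z up to the cap. The one in the yellow holder is to be gauged.
- pin_b_tip (a point): Centre of the foot of pin_b's shank, 40 mm below its origin.
- pin_c: One of three pins alike from above: red cap 26 mm in diameter (30 mm flange on its lowest 4 mm), 36 mm tall, on a round steel shank 40 mm long with a small chamfer. Shanks are 18, 15 and 12 mm thick; which is which is not told. About 0.1 kg. Origin: on the axis, at the underside of the flange, by which it hangs; z up to the cap. The one in the yellow holder is to be gauged.
- pin_c_tip (a point): Centre of the foot of pin_c's shank, 40 mm below its origin.
There are look-alikes about, which are no part of the job. Leave any brown or green look-alike of the part that bears holder_top alone.

How it is judged (in metres and radians):
On the way, in this order (a step that is already met when the one before it is completed fails the run):
1. the pin has been slid at least 6 mm into the widest hole (((z of pin_a_tip in the frame of hole0 below -0.006 m and horizontal distance between pin_a_tip and hole0 below 0.006 m) or (z of pin_b_tip in the frame of hole0 below -0.006 m and horizontal distance between pin_b_tip and hole0 below 0.006 m) or (z of pin_c_tip in the frame of hole0 below -0.006 m and horizontal distance between pin_c_tip and hole0 below 0.006 m))), for 0.1 s.
2. the pin has been pressed (over 1.5 N) with its foot on the mouth of the widest hole that it does not fit, within 4 mm of its centre, and was refused (((horizontal distance between pin_a_tip and hole1 below 0.004 m and z of pin_a_tip in the frame of hole1 above -0.003 m and contact force between pin_a and gauge above 1.5 N) or (horizontal distance between pin_b_tip and hole2 below 0.004 m and z of pin_b_tip in the frame of hole2 above -0.003 m and contact force between pin_b and gauge above 1.5 N) or (horizontal distance between pin_c_tip and hole3 below 0.004 m and z of pin_c_tip in the frame of hole3 above -0.003 m and contact force between pin_c and gauge above 1.5 N))), for 0.2 s.
At the end, for the whole second after the job is handed in: The pin from the holder stands at rest in the hole 1 mm wider than its shank: axis within 4 mm of the hole's centre, tilt under 0.06 rad, flange 2.5 mm or less above the plate; each spare pin is within 20 mm of its start (((horizontal distance between pin_a and hole0 below 0.004 m and z of pin_a in the frame of hole0 between -0.003 and 0.0025 m and angle between pin_a's own z axis and vertical below 0.06 rad and linear speed of pin_a below 0.01 m/s and distance of each of pin_b, pin_c from where it was at the start of the episode below 0.02 m and horizontal distance between each of pin_b, pin_c and holder_top above 0.05 m) or (horizontal distance between pin_b and hole1 below 0.004 m and z of pin_b in the frame of hole1 between -0.003 and 0.0025 m and angle between pin_b's own z axis and vertical below 0.06 rad and linear speed of pin_b below 0.01 m/s and distance of each of pin_a, pin_c from where it was at the start of the episode below 0.02 m and horizontal distance between each of pin_a, pin_c and holder_top above 0.05 m) or (horizontal distance between pin_c and hole2 below 0.004 m and z of pin_c in the frame of hole2 between -0.003 and 0.0025 m and angle between pin_c's own z axis and vertical below 0.06 rad and linear speed of pin_c below 0.01 m/s and distance of each of pin_a, pin_b from where it was at the start of the episode below 0.02 m and horizontal distance between each of pin_a, pin_b and holder_top above 0.05 m))); the robot touches nothing.
It fails at once if a pin's foot is pressed on the gauge plate with more than 25 N ((contact force between pin_a and gauge above 25 N and z of pin_a_tip in the frame of hole0 above -0.006 m) or (contact force between pin_b and gauge above 25 N and z of pin_b_tip in the frame of hole0 above -0.006 m) or (contact force between pin_c and gauge above 25 N and z of pin_c_tip in the frame of hole0 above -0.006 m)).
It fails at once if a pin is rammed or dropped into the gauge plate with more than 60 N (contact force between any of pin_a, pin_b, pin_c and gauge above 60 N).
It fails at once if a spare pin is taken out of the rack as well as the pin to be gauged (distance of each of pin_a, pin_b from where it was at the start of the episode above 0.03 m or distance of each of pin_b, pin_c from where it was at the start of the episode above 0.03 m or distance of each of pin_a, pin_c from where it was at the start of the episode above 0.03 m).
It fails at once if a thing standing aside is moved by more than 30 mm (distance of any of jar, reel, flask, spanner, capcup from where it was at the start of the episode above 0.03 m).
It also fails if it takes over 64 s, if anything falls off the work surface, if the arm or the gripper's body presses on something with over 40 N, if the wrist force passes 120 N, or if a joint passes its speed limit or range.

ROBOT

A 6-joint arm with a two-finger parallel gripper is mounted at the origin on the work surface. World frame = base frame: x ahead of the robot, y to its left, z up, the work surface at z = 0. Lengths are in mm, angles in rad, forces in N, time in s.
With the tool pointing down it reaches from about 350 to 925 mm from the base axis. Payload 6.4 kg.
Tool frame: the origin (TCP) lies between the finger pads; the fingertips stand 8 mm ahead of it and the grasp point (between the pads) lies 11 mm behind it; z points along the fingers, y is the line along which they close (so a half turn about z gives the same grasp; the last joint's range is limited). The gripper opens to 85 mm and grips with 20 to 120 N. Pads are 22 mm wide; open, the fingers measure 114 mm over their backs; the gripper's body (76 mm by 85 mm) begins 54 mm behind the grasp point. The pads swing forward as they close: fully open they stand 13 mm farther back than shut.
Start: joints at [-1.339, 0.245, 1.558, -0, 1.339, -0.174], TCP at [256.596, -597.221, 239.29] pointing down, gripper open.
Joint ranges: [-3.13, 3.13], [-1.02, 2.26], [0.13, 2.54], [-0.95, 4.09], [0.21, 2.88], [-2.74, 2.74]. Speed limits (rad/s): [2.57, 2.57, 3.14, 3.14, 3.14, 3.14].

INTERFACE

Orientations are given as a unit quaternion [x, y, z, w].
In Python, from workcell import env, vision gives the robot as it stands. The module is installed in compiled form; this text tells all that it offers. Calls block until the motion is done:
- env.reach(position, orientation): joint-space move of the TCP to a pose.
- env.movel(position, rot=None, feed=150, stop_force=None): straight line of the TCP; rot=None keeps the orientation; feed is the mean speed in mm/s. With stop_force (N) it stops when the force on the tool has changed by that much, and returns True; else False.
- env.goto_joints(angles): joint-space move.
- env.gripper_to(opening, strength=None): finger opening in mm; strength is the grip in N (None keeps the last); returns when the fingers have stopped.
- env.pause(seconds).
- env.ik(position, orientation): joint angles nearest the present ones, or None.
- vision.camera(name): name is "scene" or "top"; returns a dict with "pixels" (420x560x3 uint8, red, green, blue), "camera_matrix" (3x3 intrinsics, pixels), "k1" (the pictures are not rectified: a ray, as slopes to the right and down, at radius r is drawn at 1 + k1 r^2 times it, then the intrinsics apply), "origin" and "orientation" of the camera in the world. Camera axes: x right, y down, z forward; pixel columns grow to the right and rows downward; lengths in mm; the calibration is good to about 2 mm. A picture is of the moment at which its call begins. There is no depth.
A pose or a line that the arm cannot do raises env.MotionError and nothing moves.
- env.finish_job(): hands the job in; it is judged then, once.
Readings, each from a call of its own:
- env.get_clock(): time.
- env.get_joints(): joint angles.
- env.get_joint_velocities(): joint speeds.
- env.get_effort(): joint torques, N m.
- env.get_tcp_pos(): TCP position.
- env.get_eef_rot(): TCP orientation.
- env.get_wrist_force(): force on the tool from outside, world axes, zero at the start.
- env.get_ft_torque(): the same for the moment, N m.
- env.get_grip_width(): finger opening in mm.
- env.get_grip_force(): force on a finger pad.
Only numpy, scipy, OpenCV 4.12 (cv2) and the standard library are available. Lean on these libraries where they do the work, as an engineer would, in place of code of your own. Each camera call takes 0.05 s, during which the arm holds its last target. There are 200 camera calls.

## Working session

There is one attempt and no reset: what is moved stays moved. The work goes in short steps, each a Python script; the robot and the scene stay as the last script left them, time stands still between calls to the robot, and variables do not carry over. Pictures are saved under pics/ and viewed, at most 10 in all, crops included, and the job is handed in when it is done.

```bash
mkdir -p pics; cat > h.py <<'E'
import numpy as np, cv2
from scipy.spatial.transform import Rotation as R
from workcell import env, vision
def undist(c,u,v):
    K=np.array(c["camera_matrix"]);d=np.array([(u-K[0,2])/K[0,0],(v-K[1,2])/K[1,1]]);s=d.copy()
    for _ in range(30): s=d/(1+c["k1"]*(s@s))
    return s
def onplane(c,u,v,z):
    s=undist(c,u,v);r=R.from_quat(c["orientation"]).apply([s[0],s[1],1]);o=np.array(c["origin"])
    return o+r*(z-o[2])/r[2]
def proj(c,p):
    K=np.array(c["camera_matrix"]);q=R.from_quat(c["orientation"]).inv().apply(np.array(p)-np.array(c["origin"]))
    s=q[:2]/q[2];s=s*(1+c["k1"]*(s@s));return s*[K[0,0],K[1,1]]+K[:2,2]
def save(c,n,box=None,f=1):
    im=c["pixels"]
    if box: im=im[box[1]:box[3],box[0]:box[2]]
    cv2.imwrite("pics/"+n,cv2.resize(im[...,::-1],None,fx=f,fy=f,interpolation=cv2.INTER_CUBIC))
E
python3 - <<'E'
from h import *
import pickle
for n in("top","scene"):
    c=vision.camera(n);save(c,n+"0.png");pickle.dump(c,open(n+".pkl","wb"));print(c["origin"],c["orientation"],c["camera_matrix"],c["k1"])
print(env.get_clock(),env.get_eef_rot())
E
```

```text
[437.21877394   5.14594687 955.06163369] [ 0.71079507 -0.70020219  0.04523969 -0.04940267] [[396.06569894   0.         274.81385547]
 [  0.         396.06569894 211.07314881]
 [  0.           0.           1.        ]] -0.014923695653586797
[1340.71089316  526.94899724  909.88019371] [ 0.43192278  0.80412852 -0.35479918 -0.20233039] [[453.70501331   0.         273.66726499]
 [  0.         453.70501331 201.34745144]
 [  0.           0.           1.        ]] -0.053821008780726765
0.1 [ 9.79486964e-01  2.01505600e-01 -3.15998924e-05 -8.82858286e-04]
```

View pics/top0.png

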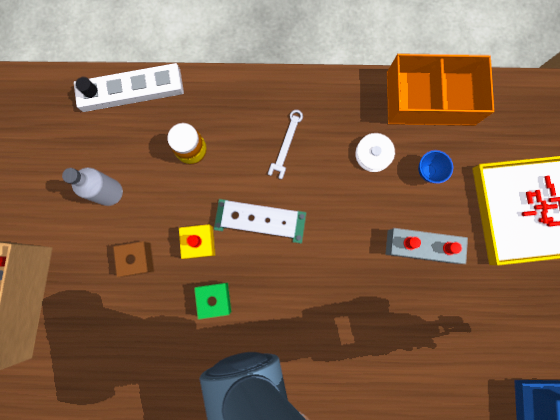

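View pics/scene0.png

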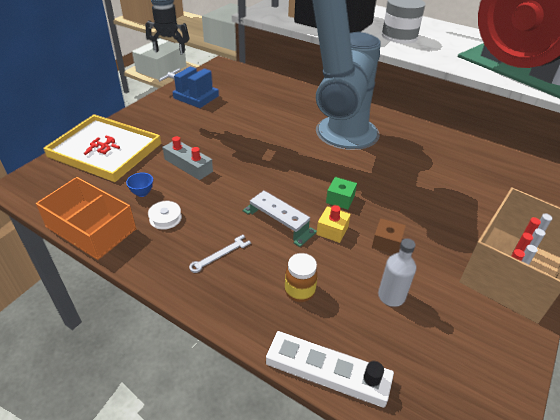

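The top view shows three holder-shaped blocks: yellow with the red cap at (195,241), brown and empty at (131,259), green and empty at (212,301). The yellow one holds the pin, so it fits the description. The gauge holes run from the widest at (235,215) to the tightest at (284,223), and the rack with the two spares is at (428,246). I'll check with one enlarged crop and measure.

```bash
cat > meas.py <<'E'
from h import *
import pickle
def blobs(c,mask,box,amin):
    m=np.zeros_like(mask,np.uint8);x0,y0,x1,y1=box;m[y0:y1,x0:x1]=mask[y0:y1,x0:x1]
    n,l,s,ce=cv2.connectedComponentsWithStats(m)
    return [(ce[i],s[i,4]) for i in range(1,n) if s[i,4]>=amin]
if __name__=="__main__":
  for n,hb,pb in(("top",(226,206,294,230),(170,220,220,262)),("scene",(255,194,305,226),(315,200,355,245))):
    c=pickle.load(open(n+".pkl","rb"));p=c["pixels"].astype(int)
    dark=p.sum(2)<300
    print(n)
    for ce,a in blobs(c,dark,hb,4): print(" hole",ce.round(1),a,onplane(c,*ce,50).round(1))
    red=(p[...,0]>120)&(p[...,1]<70)&(p[...,2]<70)
    for ce,a in blobs(c,red,pb,10): print(" red",ce.round(1),a,onplane(c,*ce,70).round(1),onplane(c,*ce,86).round(1))
    yel=((p[...,0]>150)&(p[...,1]>130)&(p[...,2]<80))
    for ce,a in blobs(c,yel|red,pb,30): print(" yel",ce.round(1),a,onplane(c,*ce,50).round(1))
E
python3 - <<'E'
from meas import *
c=pickle.load(open("top.pkl","rb"));a=c["pixels"][195:265,165:310];d=pickle.load(open("scene.pkl","rb"))["pixels"][175:245,230:375]
cv2.imwrite("pics/crop.png",cv2.resize(np.vstack([a,d])[...,::-1],None,fx=4.2,fy=4.2,interpolation=cv2.INTER_CUBIC))
E
python3 meas.py
```

```text
top
 hole [284.5 206.9] 58 [569.1 -10.7  50. ]
 hole [234.9 214.9] 35 [548.9 103.3  50. ]
 hole [251.  217.3] 24 [543.9  66.   50. ]
 hole [267.5 219.7] 14 [538.8  27.9  50. ]
 hole [283.8 222.2] 6 [533.7  -9.7  50. ]
 hole [230.5 228.7] 17 [516.8 112.5  50. ]
 red [193.6 240.6] 133 [487.2 191.8  70. ] [486.3 188.4  86. ]
 yel [196.2 241.2] 1033 [487.  190.1  50. ]
scene
 hole [293.2 199.9] 326 [488.8  59.1  50. ]
 hole [264.9 219.1] 289 [599.5  35.9  50. ]
 red [334.7 214.4] 100 [495.9 193.4  70. ] [512.  199.8  86. ]
 yel [337.1 217. ] 160 [481.2 195.7  50. ]
 yel [328.4 231.2] 242 [543.3 201.5  50. ]
```

View pics/crop.png

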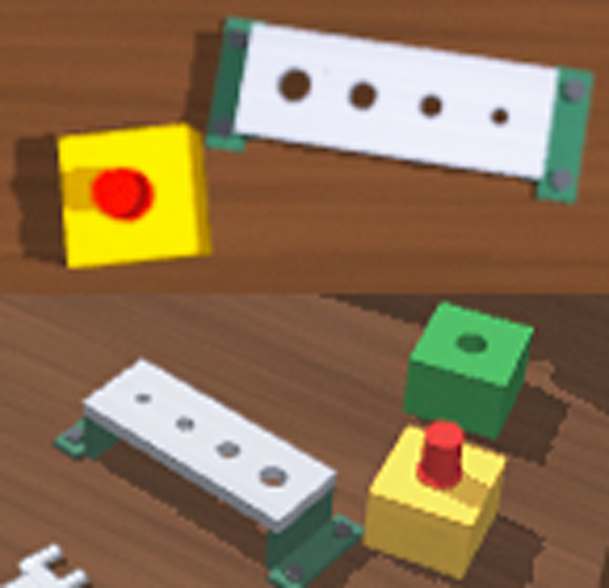

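The crop confirms it: the yellow holder carries the red cap, and the green and brown blocks are empty. The gauge's widest hole is the one nearest the holder. Next I'll refine the positions sub-pixel in both cameras.

```bash
cat > fine.py <<'E'
from meas import *
from scipy.optimize import least_squares
def holes(c,g0,rad):
    g=c["pixels"].astype(float).mean(2);out=[]
    for p in g0:
        u,v=proj(c,[*p,50]);yy,xx=np.mgrid[0:420,0:560];d=np.hypot(xx-u,yy-v)
        bg=np.median(g[(d<rad+1.5)&(d>rad-0.5)]);w=np.clip(bg-g-12,0,None)*(d<rad)
        out.append(onplane(c,(w*xx).sum()/w.sum(),(w*yy).sum()/w.sum(),50)[:2])
    return np.array(out)
def cap(c,g,h0,reds=100):
    p=c["pixels"].astype(int);red=(p[...,0]>reds)&(p[...,1]<75)&(p[...,2]<75)
    u,v=proj(c,[*g,h0+18]);yy,xx=np.mgrid[0:420,0:560];red&=np.hypot(xx-u,yy-v)<25
    t=np.linspace(0,2*np.pi,60)
    def sil(xy):
        m=np.zeros((420*8,560*8),np.uint8)
        pts=lambda r,z:[proj(c,[xy[0]+r*np.cos(a),xy[1]+r*np.sin(a),z]) for a in t]
        for q in (pts(13,h0+4)+pts(13,h0+36),pts(15,h0)+pts(15,h0+4)):
            cv2.fillConvexPoly(m,cv2.convexHull(((np.array(q)+.5)*8).astype(np.int32)),1)
        y,x=np.nonzero(m);return np.array([x.mean()/8-.5,y.mean()/8-.5]),m.sum()/64
    tgt=np.array([xx[red].mean(),yy[red].mean()]);xy=np.array(g,float)
    for _ in range(4):
        s,a=sil(xy);d=onplane(c,*tgt,h0+18)-onplane(c,*s,h0+18);xy+=d[:2]
    return xy,red.sum(),a
if __name__=="__main__":
  g0=np.array([[548.9,103.3],[543.9,66],[538.8,27.9],[533.7,-9.7]])
  for n in("top","scene"):
    c=pickle.load(open(n+".pkl","rb"))
    h=holes(c,g0,6.5);print(n,h.round(1).tolist(),np.linalg.norm(np.diff(h,axis=0),axis=1).round(1))
    print(" mean",h.mean(0).round(2),np.degrees(np.arctan2(*(h[0]-h[3])[::-1])).round(2))
    xy,a,b=cap(c,[487,190],50);print(" cap",xy.round(1),a,b)
    p=c["pixels"].astype(int)
    w=((p.min(2)>(150))).astype(np.uint8);u=proj(c,[541,47,50]).astype(int)
    l=cv2.connectedComponents(w)[1];k=l[u[1]-6:u[1]+7,u[0]-6:u[0]+7];k=np.bincount(k[k>0]).argmax()
    y,x=np.nonzero(l==k);q=np.array([onplane(c,i,j,50)[:2] for i,j in zip(x,y)],np.float32)
    print(" plate",cv2.minAreaRect(q),len(q))
E
python3 fine.py
```

```text
top [[549.1, 103.7], [543.8, 66.2], [538.7, 28.7], [533.4, -9.0]] [37.9 37.9 38. ]
 mean [541.24  47.41] 82.11
 cap [491.  194.3] 179 169.71875
 plate ((541.5947265625, 47.66163635253906), (170.88450622558594, 61.89088821411133), 82.10621643066406) 1871
scene [[550.9, 101.2], [545.4, 63.2], [540.0, 25.7], [534.5, -12.1]] [38.4 37.9 38.2]
 mean [542.7   44.49] 81.78
 cap [486.8 188.4] 137 157.34375
 plate ((541.92333984375, 44.46453094482422), (171.55386352539062, 61.504940032958984), 82.12178802490234) 872
```

```bash
cat >> h.py <<'E'
def down(yawdeg): return (R.from_euler('z',yawdeg,degrees=True)*R.from_quat([1,0,0,0])).as_quat()
def stat(t=""): print(t,"t",round(env.get_clock(),2),np.round(env.get_tcp_pos(),2),"F",np.round(env.get_wrist_force(),1),"w",round(env.get_grip_width(),1),"gf",round(env.get_grip_force(),1))
E
python3 - <<'E'
from h import *
for y in(-97.9,-7.9,82.1,172.1):
    for p in([489,191.5,66],[549,103,110]): 
        j=env.ik(p,down(y)); print(y,None if j is None else np.round(j,2))
E
```

```text
-97.9 None
-97.9 None
-7.9 [ 0.16  0.19  1.98 -0.    0.98  1.87]
-7.9 [-0.02  0.19  1.88 -0.    1.07  1.69]
82.1 [ 0.16  0.19  1.98 -0.    0.98  0.3 ]
82.1 [-0.02  0.19  1.88 -0.    1.07  0.12]
172.1 [ 0.16  0.19  1.98 -0.    0.98 -1.28]
172.1 [-0.02  0.19  1.88 -0.    1.07 -1.45]
```

```bash
python3 - <<'E'
from h import *
x,y=489,191.5
env.reach([x,y,140],down(172.1)); env.gripper_to(60,20)
env.movel([x,y,66],feed=120,stop_force=15); stat("down")
env.gripper_to(10,20); stat("g1")
c=vision.camera("scene"); save(c,"g1.png",(270,120,410,250),4)
E
```

```text
down t 4.15 [489.57 191.61  66.6 ] F [0.6 0.4 0. ] w 59.9 gf 0.0
g1 t 4.55 [489.67 191.57  66.96] F [-1.3 -0.3  5.4] w 25.2 gf 20.0
```

View pics/g1.png

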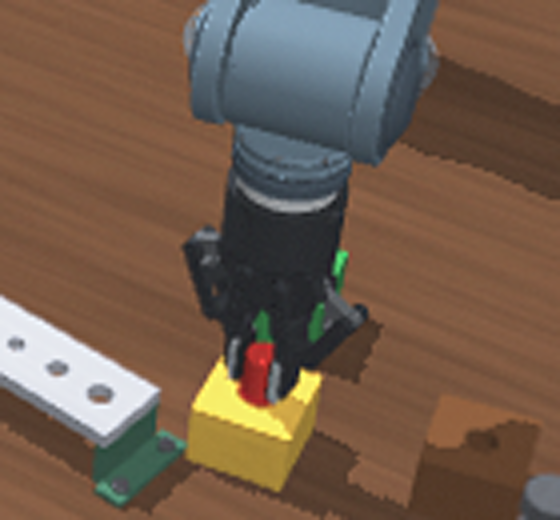

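The jaws close squarely on the red cap in the yellow holder. Now I'll regrip at 90° to centre it on the other axis, then lift.

```bash
python3 - <<'E'
from h import *
env.gripper_to(50)
env.movel([489,191.5,66],rot=down(82.1),feed=100); stat("rot")
env.gripper_to(10,40); stat("g2")
p=env.get_tcp_pos()
env.movel([489,191.5,150],feed=120); stat("up")
c=vision.camera("scene"); save(c,"lift.png",(270,90,410,220),4)
E
```

```text
rot t 6.67 [489.  191.5  66. ] F [-0.   0.1 -0. ] w 49.8 gf 0.0
g2 t 7.02 [489.09 191.52  66.16] F [-0.4 -0.4  1.8] w 24.7 gf 39.4
up t 7.87 [488.31 191.37 149.05] F [-0.8 -0.4 -1.7] w 24.8 gf 39.3
```

View pics/lift.png

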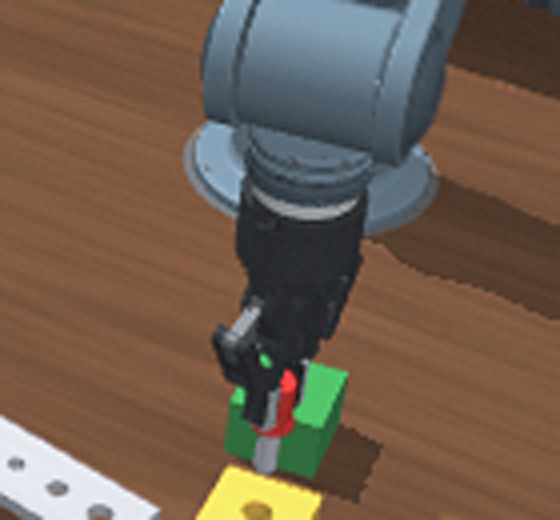

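The pin is out of the holder, held upright, with its shank visible below. Now for the widest hole.

```bash
cat > probe.py <<'E'
from h import *
Z0=106.2; U=np.array([np.cos(np.radians(82.1)),np.sin(np.radians(82.1))])
RING=[(0,0)]+[(1.6*np.cos(a),1.6*np.sin(a)) for a in np.arange(6)*np.pi/3]+[(3*np.cos(a),3*np.sin(a)) for a in np.arange(10)*np.pi/5]
def try_at(x,y,depth=9,f=4,top=2.5,feed=20):
    env.movel([x,y,Z0+top],feed=60)
    hit=env.movel([x,y,Z0-depth],feed=feed,stop_force=f)
    p=env.get_tcp_pos(); F=env.get_wrist_force(); M=env.get_ft_torque()
    print("try",round(x,1),round(y,1),"hit",hit,"z",round(p[2]-Z0,2),"F",np.round(F,1),"M",np.round(M,2),"t",round(env.get_clock(),2))
    return hit,p[2]-Z0
E
python3 - <<'E'
from probe import *
c=[549.8,102.6]
env.movel([*c,Z0+15],feed=120); env.pause(0.1)
print("M0",np.round(env.get_ft_torque(),2))
for d in RING[:4]:
    hit,z=try_at(c[0]+d[0],c[1]+d[1])
    if z<-4: break
stat()
E
```

```text
M0 [-0.04 -0.   -0.03]
try 549.8 102.6 hit False z -8.96 F [ 0.5 -0.3 -1.7] M [ 0.03  0.02 -0.02] t 10.18
 t 10.18 [549.87 102.59  97.24] F [ 0.5 -0.3 -1.7] w 24.4 gf 39.3
```

```bash
python3 - <<'E'
from probe import *
c=np.array([549.8,102.6]); V=np.array([U[1],-U[0]])
for n,D in(("U",U),("V",V)):
    r=[]
    for s in(1,-1):
        env.movel([*(c+s*D*5.5),97.2],feed=10,stop_force=3)
        p=env.get_tcp_pos();r.append((np.array(p[:2])-c)@D);print(n,s,round(r[-1],2),np.round(env.get_wrist_force(),1))
        env.movel([*c,97.2],feed=20)
    c=c+D*sum(r)/2; env.movel([*c,97.2],feed=20); print("centre",c.round(2),"half",round((r[0]-r[1])/2,2))
stat()
E
```

```text
U 1 1.29 [-0.1 -0.5 -1. ]
U -1 -3.23 [ 0.4  1.7 -0.7]
centre [549.67 101.64] half 2.26
V 1 0.71 [ 0.   0.  -2.3]
V -1 -3.21 [ 1.7  0.1 -0. ]
centre [548.43 101.81] half 1.96
 t 13.4 [548.12 101.84  96.97] F [ 0.3 -0.3 -1.5] w 25.1 gf 39.7
```

Lateral play in the 19 mm hole is about ±2 mm, which suggests the 15 mm pin. Next is the 16 mm hole.

```bash
python3 - <<'E'
from probe import *
c0=np.array([548.43,101.81]); env.movel([*c0,Z0+6],feed=80)
c=c0-38*U; env.movel([*c,Z0+6],feed=100); ok=None
for d in RING:
    q=c+d; hit,z=try_at(*q)
    if z<-4: ok=q;break
print("in at",ok); stat()
E
```

```text
try 543.2 64.2 hit False z -9.06 F [-0.3  0.6 -1.4] M [-0.01  0.01  0.02] t 15.25
in at [543.20710725  64.1706404 ]
 t 15.25 [543.14  64.16  97.14] F [-0.3  0.6 -1.4] w 25.1 gf 39.8
```

It passes the 16 mm hole. On to the 13 mm hole, with a light push held briefly.

```bash
python3 - <<'E'
from probe import *
c1=np.array([543.2,64.17]); env.movel([*c1,Z0+6],feed=80)
c=c1-38*U; env.movel([*c,Z0+6],feed=100)
hit,z=try_at(*c,f=6,feed=15)
for _ in range(3): env.pause(.2); stat("hold")
E
```

```text
try 538.0 26.5 hit True z -0.18 F [-0.4  0.6  4.7] M [ 0.01  0.14 -0.03] t 16.77
hold t 16.97 [538.33  26.61 105.95] F [-0.7 -0.7  5.4] w 24.7 gf 40.7
hold t 17.17 [538.33  26.61 105.97] F [-1.3  0.9  5.8] w 24.3 gf 40.7
hold t 17.37 [538.32  26.59 105.96] F [-0.3 -0.6  5.2] w 24.6 gf 40.7
```

Refused at about 7 N net. I'll go back to the 16 mm hole, check the play there to rule out an off-centre refusal, then lower until seated.

```bash
python3 - <<'E'
from probe import *
c1=np.array([543.2,64.17]); c=c1-38*U
for d in((1,0),(-1,0),(0,1),(0,-1)): try_at(*(c+d),f=4,top=1,feed=20)
env.movel([*c,Z0+6],feed=80)
env.movel([*c1,Z0+6],feed=100)
hit,z=try_at(*c1); 
if z<-4:
    for D in(U,-U):
        env.movel([*(c1+D*4),97.2],feed=10,stop_force=3); print("play",round((np.array(env.get_tcp_pos()[:2])-c1)@D,2)); env.movel([*c1,97.2],feed=20)
    hit=env.movel([*c1,64.5],feed=40,stop_force=6); stat("seat %s"%hit)
E
```

```text
try 539.0 26.5 hit True z -0.18 F [-0.8 -0.3  3.2] M [-0.04  0.1   0.02] t 17.84
try 537.0 26.5 hit True z -0.2 F [-0.3 -0.1  4.7] M [0.06 0.09 0.03] t 18.32
try 538.0 27.5 hit True z -0.2 F [-0.5 -0.   4.4] M [-0.02  0.11  0.02] t 18.81
try 538.0 25.5 hit True z -0.23 F [-0.1  0.   4.9] M [ 0.07  0.11 -0.02] t 19.29
try 543.2 64.2 hit False z -9.09 F [ 1.8 -0.4 -3.6] M [-0.01 -0.54 -0.05] t 21.05
play 0.91
play 0.63
seat True t 22.84 [543.    64.23  66.29] F [-1.   0.   4.1] w 25.1 gf 40.5
```

The play is tight at about ±0.8 mm, so 15 mm in 16 mm is right, and the flange touched at the expected height. Releasing and checking.

```bash
python3 - <<'E'
from h import *
env.gripper_to(50); p=env.get_tcp_pos()
env.movel([p[0],p[1],150],feed=100)
env.reach([400,-150,300],down(82.1)); stat("away")
c=vision.camera("top");d=vision.camera("scene")
a=c["pixels"][195:265,165:310];e=d["pixels"][175:245,230:375]
cv2.imwrite("pics/end.png",cv2.resize(np.vstack([a,e])[...,::-1],None,fx=4.2,fy=4.2,interpolation=cv2.INTER_CUBIC))
E
```

```text
away t 25.34 [ 400.1  -149.49  299.17] F [ 0.1 -0.1 -0.4] w 49.6 gf 0.0
```

View pics/end.png

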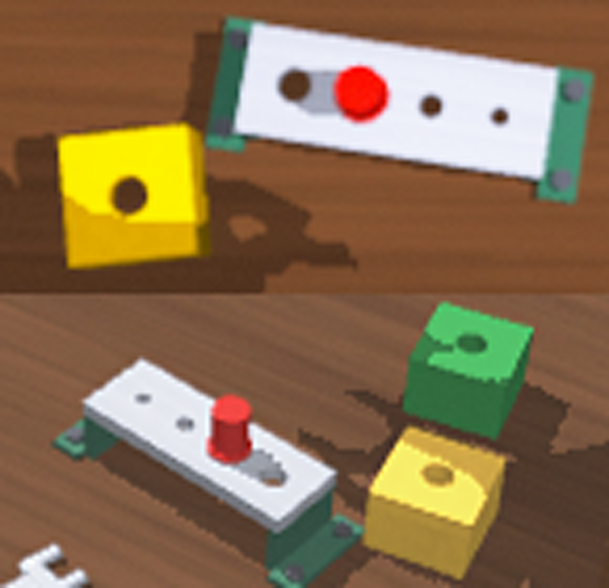

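The pin stands upright in the second (16 mm) hole at top-image (251,217), with its flange flat on the plate and the yellow holder empty. Handing in.

```bash
python3 -c "
from h import *
print(env.finish_job())"
```

```text
the job is handed in; nothing more can be done
None
```

The pin passed the 19 and 16 mm holes and the 13 mm hole refused it under a light push, so by feel it is the 15 mm one; it now stands upright and released in the 16 mm hole, cap down on the plate, and the job was handed in at about 25 s (no verdict was returned).

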